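Find and press the concealed catch of the fixings box

ROBOT

A 6-joint arm with a two-finger parallel gripper is mounted at the origin on the work surface. World frame = base frame: x ahead of the robot, y to its left, z up, the work surface at z = 0. Lengths are in m, angles in rad, forces in N, time in s.
With the tool pointing down it reaches from about 0.35 to 0.975 m from the base axis. Payload 4.9 kg.
Tool frame: the origin (TCP) lies midway between the tips of the shut fingers; the grasp point (between the pads) lies 19 mm behind it (manip.pinch_z is the distance from the TCP to the grasp point, in m); z points along the fingers, y is the direction in which the jaws open and shut (so a half turn about z gives the same grasp; the last joint's range is limited). The gripper opens to 85 mm and grips with 20 to 120 N. Pads are 22 mm wide; open, the fingers measure 114 mm over their backs; the gripper's body (76 mm by 85 mm) begins 54 mm behind the grasp point. The pads swing forward as they close: fully open they stand 13 mm farther back than shut.
Start: joints at [1.095, 0.053, 1.613, -0, 1.476, -0.119], TCP at [0.218, 0.586, 0.231] pointing down, gripper open.
Joint ranges: [-3.01, 3.01], [-1.01, 2.22], [0.06, 2.58], [-1.02, 4.17], [0.09, 2.62], [-3.14, 3.14]. Speed limits (rad/s): [2.57, 2.57, 3.14, 3.14, 3.14, 3.14].

INTERFACE

Orientations are given as a unit quaternion [w, x, y, z].
In Python, from plant import manip gives the robot as it stands.
- The arm moves only by the tool drive_tool, never from a script. Its argument "commands" is text: rows parted by semicolons, each of 5 numbers parted by spaces: the finger opening in mm, from 0 to 85.4, then the shift along the tool's x, y, z in units of 30 mm (1.0 is 30 mm), then the turn about the tool's z in degrees. A call has exactly 8 rows; each row shifts and turns the commanded pose from where the row before left it, along the tool's axes as they then stand; what a row does not reach is not made up. A row lasts 1/8 s, in which the tool goes at most 62.5 mm and 10.7 degrees, less where a joint would pass 70% of its speed; a pose out of reach is approached as far as the arm can. A call is refused whole if a number of a shift passes 1 or a number of a turn 10.7, either way. A call with a gripper value outside its range is refused whole. The fingers move at their own pace and stop on an object; the grip force is fixed at half the most. Time passes only in rows, so rows that do not move let the fingers close, or fill a call up. It gives the time, the measured TCP pose, the force and the opening at its end, in the units of the state.
- manip.state(): the state, without advancing time (a new reading comes with each control period).
- manip.grab_frame(name): name is "side" or "top" or "wrist"; returns the picture (420x560x3 uint8, red, green, blue); there is no depth.
- manip.camera_params(name): a dict with "fx", "fy", "cx", "cy" (pixels), "xyz" and "orientation" of the camera in the world. Camera axes: x right, y down, z forward; pixel columns grow to the right and rows downward; lengths in m; the calibration is good to about 2 mm. The wrist camera is an equidistant fisheye: a pixel r from the principal point sees the ray r / f radians off the axis. A picture is of the moment at which its call begins: read the wrist's pose just before it. camera_params takes no time and is no camera call; for the wrist camera it gives the pose at the moment of the call.
- manip.job_done(): hands the job in, once; it reports no verdict.
The state is a dict: "time": time; "joint_pos": joint angles; "joint_vel": joint speeds; "joint_efforts": joint torques, N m; "tool_pos": TCP position; "tool_rot": TCP orientation; "contact_force": force on the tool from outside, world axes, zero at the start; "ft_torque": the same for the moment, N m; "gripper_width": opening from 0.0 (shut) to 1.0 (fully open).
Only numpy, scipy, OpenCV 4.12 (cv2) and the standard library are available. Lean on these libraries where they do the work, as an engineer would, in place of code of your own. Each camera call takes 0.05 s, during which the arm holds its last target. There are 200 camera calls.

TASK

The hatch of the beige fixings box is held by a concealed catch: one of the five look-alike square plates set flush in the box's top panel is the release, and the other four are dummies that do not give. Feel across the plates with shut fingertips for the one that gives, push that one fully in so that the hatch springs ajar, then take the hand away and leave it so. Do not force anything, keep the hand off the hatch itself, and leave the can, the jar and the roll standing where they are.

Things in the scene. Friction and masses are not known exactly. Their poses are not given: they have to be found in the camera images.
- box: Fixed beige steel box, 320 (x) by 380 (y) by 110 mm high, flat on the bench. Origin: centre of its underside; z up, x points from its plate side (nearest the robot) to its hatch side, y along the row of plates. Its yaw varies.
- row (a point): Centre of the row of plates, level with the top panel face (110 mm above the bench), 95 mm towards -x from the box's centre; axes as the box. Five look-alike square beige plates, 46 by 46 mm with a 1.5 mm gap all round, centred at -124, -62, 0, +62 and +124 mm along y, their tops 1 mm below the panel face. Four are rigid; the release is a different one each time, not told here.
- catch (a joint): How far the release plate is pushed straight down, in m: 0 at the start (level with the dummies), 0.007 fully in. It gives at about 4 N anywhere on it. No spring: it stays as far in as it was pushed.
- flap: The hatch's leaf, beige, 160 (x) by 242 (y) by 6 mm, flush in the top panel when shut, its free front edge 76 mm behind the plates' centre line. Origin on its hinge line at the rear, 141 mm towards +x from the box's centre, 107 mm up; z normal to the leaf. The catch tips it open in proportion, to 0.35 rad (front edge up by 55 mm) when fully in, and it stays so.
- spray: Spray can, upright and loose on the bench at the left (+y) of the box, 64 mm across, 190 mm high; origin at the centre of its underside.
- jar: Jar, upright and loose on the bench at the right (-y) of the box, 72 mm across, 90 mm high; origin at the centre of its underside.
- tape: Empty tape roll lying flat, loose, on the bench at the right (-y) of the box, 100 mm across, 45 mm high; origin at the centre of its underside.
There are look-alikes about, which are no part of the job. Of the things that look like the tape, the smallest one is meant.

How it is judged:
On the way:
1. the release plate is pushed in and the hatch springs ajar (value of joint catch above 0.0055 m and angle between flap's own z axis and vertical above 0.26 rad), for 0.1 s.
At the end, for the whole second after the job is handed in: The release plate is in by more than 5.5 of its 7 mm, the hatch stands still, ajar by more than 0.26 rad, and the can, the jar and the roll stand upright within 20 mm of where they were (all of step 1 and angular speed of flap below 0.1 rad/s and distance of each of spray, jar, tape from where it was at the start of the episode below 0.02 m and angle between each of spray, jar, tape's own z axis and vertical below 0.2 rad); the robot touches nothing.
It fails at once if the hatch is touched (over 2 N): it must be released by its catch, not lifted or pried (contact force between any of the fingers, the arm and flap above 2 N).
It fails at once if something is forced: the fingers push with over 60 N (contact force between the fingers and anything else above 60 N).
It fails at once if the can, the jar or the roll is lifted, knocked over or shifted by over 20 mm (distance of any of spray, jar, tape from where it was at the start of the episode above 0.02 m or angle between any of spray, jar, tape's own z axis and vertical above 0.2 rad).
It also fails if it takes over 56 s, if anything falls off the work surface, if the arm or the gripper's body presses on something with over 40 N, if the wrist force passes 120 N, or if a joint passes its speed limit or range.

## Working session

There is one attempt and no reset: what is moved stays moved. The work goes in short steps, Python scripts to look and compute and a tool call to move; the robot and the scene stay as the last step left them, time stands still between calls to the robot, and variables do not carry over. Pictures are saved under pics/ and viewed, about 8 in all and at most 12, crops included, and the job is handed in when it is done.

Besides the shell and the picture viewer there is one more tool, called after ">>>" as name(argument=value, ...) on one line, values as JSON. drive_tool: Moves the arm, as the interface text tells. Its arguments: {"type":"object","properties":{"commands":{"type":"string"}},"required":["commands"]}

```bash
mkdir -p pics; python3 - <<'E'
from plant import manip
import cv2
s=manip.state();print(s)
for n in("side","top"):
    cv2.imwrite(f"pics/{n}0.png",manip.grab_frame(n)[:,:,::-1]);print(n,manip.camera_params(n))
E
```

```text
{'time': 0.0, 'joint_pos': array([ 1.09497801e+00,  5.33530513e-02,  1.61432184e+00, -5.45215196e-05,
        1.47598616e+00, -1.19001822e-01]), 'joint_vel': array([ 0.00018276,  0.00054793, -0.00039304,  0.0023492 , -0.00010445,
       -0.00078174]), 'joint_efforts': array([-5.16854889e-04, -3.93680978e+01, -3.70179927e+01, -1.77190377e-04,
        7.23450183e-03, -4.38232448e-06]), 'tool_pos': array([0.21803112, 0.58506121, 0.23004875]), 'tool_rot': array([-2.77122046e-04,  1.77460648e-01,  9.84127354e-01, -9.96746917e-04]), 'contact_force': array([-0.18310899, -0.2681292 , -0.15523213]), 'ft_torque': array([-0.03595145,  0.01687259,  0.00396697]), 'gripper_width': 0.9959870224877599}
side {'fx': 414.5605676928228, 'fy': 414.5605676928228, 'cx': 279.8813110034893, 'cy': 211.428092554815, 'xyz': array([0.4647486 , 0.62280293, 0.80170473]), 'orientation': array([ 0.04090866, -0.07984314,  0.92088668, -0.37936693])}
top {'fx': 382.9711256220267, 'fy': 382.9711256220267, 'cx': 277.4012185439957, 'cy': 209.1553643623735, 'xyz': array([ 0.50295152, -0.06709705,  1.10213955]), 'orientation': array([ 0.02329438, -0.69583368,  0.71687178, -0.03698256])}
```

View pics/top0.png

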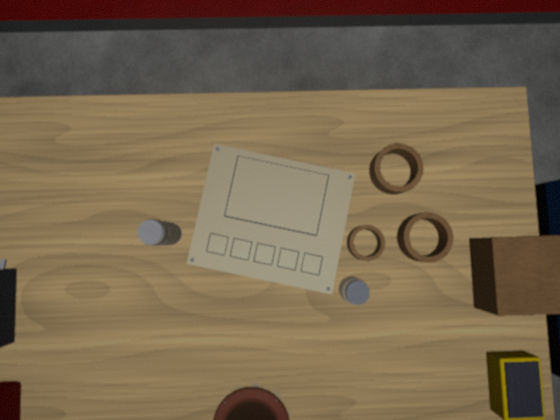

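View pics/side0.png

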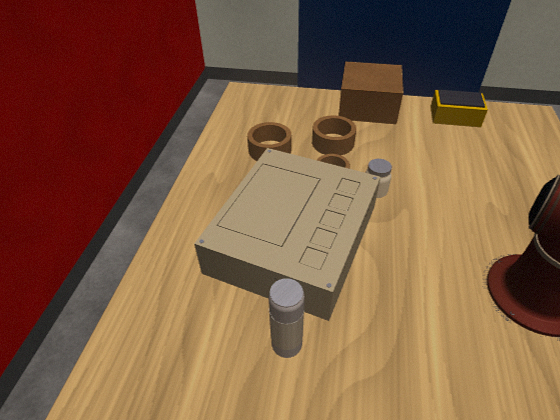

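Top view shows the plates at about (217,244), (241,250), (265,254), (288,259) and (312,265). The hatch outline has corners (239,155), (328,175), (319,235), (225,217). The can is at (152,232) and the jar at (356,291). Three rolls are visible: (398,168), (427,237) and (366,243). The smallest, (366,243), is the one meant, and all of them only have to be avoided.

```bash
cat > h.py <<'E'
import numpy as np
from scipy.spatial.transform import Rotation as R
from plant import manip
def rot(q): return R.from_quat([q[1],q[2],q[3],q[0]])
def px2w(n,uv,z):
    p=manip.camera_params(n); uv=np.atleast_2d(uv).astype(float)
    d=np.c_[(uv[:,0]-p['cx'])/p['fx'],(uv[:,1]-p['cy'])/p['fy'],np.ones(len(uv))]
    d=rot(p['orientation']).apply(d); c=p['xyz']
    return c+d*((z-c[2])/d[:,2])[:,None]
E
python3 - <<'E'
from h import *
T=px2w('top',[(217,244),(241,250),(265,254),(288,259),(312,265)],.109)
S=px2w('side',[(314,258),(323,238),(332,219),(341,202),(348,186)],.109)
print(T.round(4));print(S.round(4))
for P in(T,S):
    d=P[0]-P[4];print(np.linalg.norm(d),np.degrees(np.arctan2(-d[0],d[1])),P.mean(0))
print(px2w('top',[(239,155),(328,175),(319,235),(225,217)],.11).round(3))
print(px2w('top',(152,232),.19),px2w('top',(356,291),.09),px2w('top',(366,243),.045))
s=manip.state();print(rot(s['tool_rot']).as_matrix().round(3))
E
```

```text
[[ 0.502   0.0706  0.109 ]
 [ 0.4848  0.0093  0.109 ]
 [ 0.4726 -0.0522  0.109 ]
 [ 0.458  -0.111   0.109 ]
 [ 0.4407 -0.1723  0.109 ]]
[[ 0.5015  0.0714  0.109 ]
 [ 0.4887  0.0123  0.109 ]
 [ 0.4744 -0.0491  0.109 ]
 [ 0.4583 -0.1092  0.109 ]
 [ 0.4454 -0.1698  0.109 ]]
0.25057739358956294 -14.167715239308272 [ 0.47161278 -0.05110262  0.109     ]
0.24766235449410762 -13.093873648063456 [ 0.47367827 -0.04886593  0.109     ]
[[ 0.733  0.009  0.11 ]
 [ 0.674 -0.223  0.11 ]
 [ 0.517 -0.193  0.11 ]
 [ 0.571  0.049  0.11 ]]
[[0.53506468 0.21215707 0.19      ]] [[ 0.36852234 -0.28693824  0.09      ]] [[ 0.49214831 -0.33070984  0.045     ]]
[[-0.937  0.349 -0.001]
 [ 0.349  0.937 -0.002]
 [ 0.    -0.002 -1.   ]]
```

>>> drive_tool(commands="0 -0.9 -0.8 0 0;0 -0.9 -0.8 0 0;0 -0.9 -0.8 0 0;0 -0.9 -0.8 0 0;0 -0.9 -0.8 0 0;0 -0.9 -0.8 0 0;0 -0.9 -0.8 0 0;0 -0.9 -0.8 0 0")

```text
time: 1.1
tool_pos: [0.3538, 0.329, 0.2308]
tool_rot: [-0.0, 0.177, 0.984, -0.0]
contact_force: [-0.3, 0.1, -0.3]
gripper_width: 0.005
```

>>> drive_tool(commands="0 -0.9 -0.8 0 0;0 -0.9 -0.8 0 0;0 -0.9 -0.8 0 0;0 -0.9 -0.8 0 0;0 -0.9 -0.8 0 0;0 -0.9 -0.8 0 0;0 -0.9 -0.8 0 0;0 0 0 0 -6.8")

```text
time: 2.1
tool_pos: [0.4725, 0.1049, 0.2307]
tool_rot: [-0.0, 0.119, 0.993, -0.0]
contact_force: [-0.1, 1.3, 0.2]
gripper_width: 0.001
```

```bash
cat >> h.py <<'E'
def togo(t):
    s=manip.state(); M=rot(s['tool_rot']).as_matrix()
    print('t',round(s['time'],2),'tcp',s['tool_pos'].round(4),'F',s['contact_force'].round(1),'w',round(s['gripper_width'],2))
    print('y axis angle',np.degrees(np.arctan2(M[1,1],M[0,1])).round(2),'z',M[:,2].round(3),'togo units',(M.T@(np.array(t)-s['tool_pos'])/.03).round(3))
E
python3 - <<'E'
from h import *
togo([.498,.0715,.125])
E
```

```text
t 2.1 tcp [0.4725 0.1049 0.2307] F [-0.1  1.3  0.2] w 0.0
y axis angle 76.35 z [-0.001 -0.    -1.   ] togo units [-1.092 -0.88   3.524]
```

>>> drive_tool(commands="0 -0.55 -0.44 0 0;0 -0.54 -0.44 0 0;0 0 0 0.7 0;0 0 0 0.7 0;0 0 0 0.7 0;0 0 0 0.7 0;0 0 0 0.6 0;0 0 0 0 0")

```text
time: 3.1
tool_pos: [0.4958, 0.0736, 0.1266]
tool_rot: [-0.002, 0.119, 0.993, -0.0]
contact_force: [0.4, 0.1, -0.1]
gripper_width: -0.002
```

```bash
python3 - <<'E'
from h import *
import cv2
togo([.498,.0715,.109])
cv2.imwrite("pics/side1.png",cv2.resize(manip.grab_frame("side")[130:330,180:440,::-1],None,fx=3,fy=3,interpolation=2))
E
```

```text
t 3.1 tcp [0.4958 0.0736 0.1266] F [ 0.4  0.1 -0.1] w -0.0
y axis angle 76.35 z [-0.005  0.    -1.   ] togo units [-0.091 -0.05   0.585]
```

View pics/side1.png

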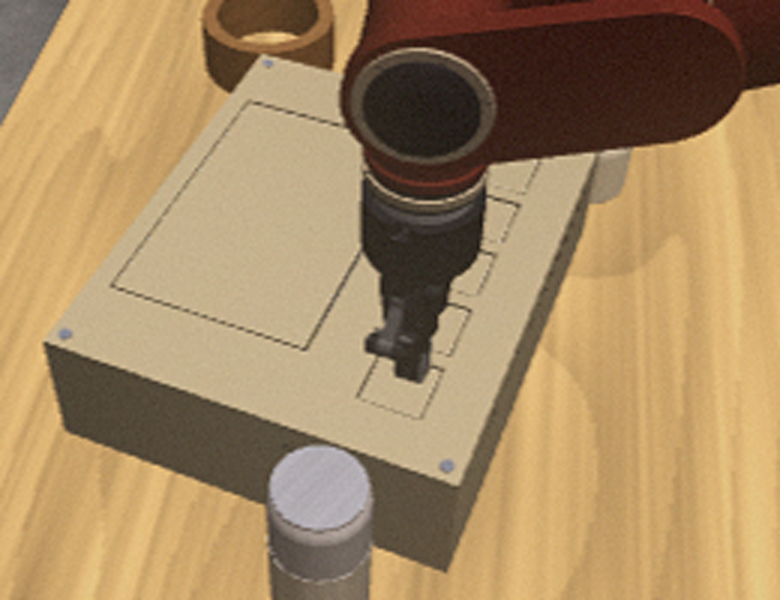

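The picture (crop ×3) shows the shut tips over the end plate, crop pixel about (408,370), with the plate outline centred near (400,385). I'll feel down here.

>>> drive_tool(commands="0 -0.09 -0.05 0.2 0;0 0 0 0.2 0;0 0 0 0.06 0;0 0 0 0.04 0;0 0 0 0.04 0;0 0 0 0.04 0;0 0 0 0.04 0;0 0 0 0 0")

```text
time: 4.15
tool_pos: [0.4998, 0.0714, 0.1106]
tool_rot: [-0.0, 0.119, 0.993, -0.0]
contact_force: [-0.9, 0.0, -0.0]
gripper_width: -0.002
```

>>> drive_tool(commands="0 0 0 0.03 0;0 0 0 0.03 0;0 0 0 0.03 0;0 0 0 0.03 0;0 0 0 0 0;0 0 0 0 0;0 0 0 0 0;0 0 0 0 0")

```text
time: 5.15
tool_pos: [0.5, 0.0714, 0.109]
tool_rot: [-0.0, 0.119, 0.993, -0.0]
contact_force: [-5.9, -0.8, 10.0]
gripper_width: -0.003
```

Rigid: it stopped at z=0.109 with 10 N, so this is a dummy. Next plate.

>>> drive_tool(commands="0 0 0 -0.4 0;0 0 -1 0 0;0 0 -1 0 0;0 0 -0.07 0.15 0;0 0 0 0.13 0;0 0 0 0.06 0;0 0 0 0.06 0;0 0 0 0 0")

```text
time: 6.15
tool_pos: [0.4851, 0.0117, 0.109]
tool_rot: [-0.001, 0.118, 0.993, -0.0]
contact_force: [-8.3, -0.9, 12.8]
gripper_width: 0.0
```

>>> drive_tool(commands="0 0 0 -0.4 0;0 0 -1 0 0;0 0 -1 0 0;0 0 -0.07 0.15 0;0 0 0 0.13 0;0 0 0 0.06 0;0 0 0 0.06 0;0 0 0 0 0")

```text
time: 7.15
tool_pos: [0.4705, -0.0485, 0.109]
tool_rot: [-0.001, 0.118, 0.993, 0.0]
contact_force: [-7.6, 1.4, 12.4]
gripper_width: -0.006
```

>>> drive_tool(commands="0 0 0 -0.4 0;0 0 -1 0 0;0 0 -1 0 0;0 0 -0.07 0.15 0;0 0 0 0.13 0;0 0 0 0.06 0;0 0 0 0.06 0;0 0 0 0 0")

```text
time: 8.15
tool_pos: [0.4561, -0.1092, 0.107]
tool_rot: [0.0, 0.118, 0.993, 0.0]
contact_force: [-0.4, 0.3, 0.3]
gripper_width: 0.002
```

This plate gives: 0.107 with no force. Pushing it fully in, gently.

>>> drive_tool(commands="0 0 0 0.03 0;0 0 0 0.03 0;0 0 0 0.03 0;0 0 0 0.03 0;0 0 0 0.03 0;0 0 0 0.03 0;0 0 0 0.03 0;0 0 0 0 0")

```text
time: 9.15
tool_pos: [0.4562, -0.1097, 0.102]
tool_rot: [0.0, 0.119, 0.993, 0.0]
contact_force: [-3.5, 3.6, 10.0]
gripper_width: 0.003
```

Bottomed at 0.102, which is 7 mm in, with 10 N. Withdrawing up and back towards the robot.

>>> drive_tool(commands="0 0 0 -0.3 0;0 0 0 -0.6 0;0 0.3 0 -0.8 0;0 0.4 0 -0.8 0;0 0.4 0 -0.8 0;0 0 0 -0.8 0;0 0 0 0 0;0 0 0 0 0")

```text
time: 10.15
tool_pos: [0.4236, -0.1019, 0.2232]
tool_rot: [-0.0, 0.119, 0.993, -0.0]
contact_force: [0.2, 0.2, -0.6]
gripper_width: 0.001
```

```bash
python3 - <<'E'
from h import *
import cv2
togo([.498,.0715,.109])
for n in("side","top"): cv2.imwrite(f"pics/{n}2.png",manip.grab_frame(n)[:,:,::-1])
a=cv2.imread("pics/side2.png")[60:380,170:450];b=cv2.imread("pics/top2.png")[120:320,130:460]
a=cv2.resize(a,(400,457));b=cv2.resize(b,(400,242))
o=np.zeros((457,800,3),np.uint8);o[:,:400]=a;o[:242,400:]=b;cv2.imwrite("pics/c2.png",o)
E
```

```text
t 10.15 tcp [ 0.4236 -0.1019  0.2232] F [ 0.2  0.2 -0.6] w 0.0
y axis angle 76.35 z [-0.001  0.    -1.   ] togo units [-1.049  6.202  3.806]
```

View pics/c2.png

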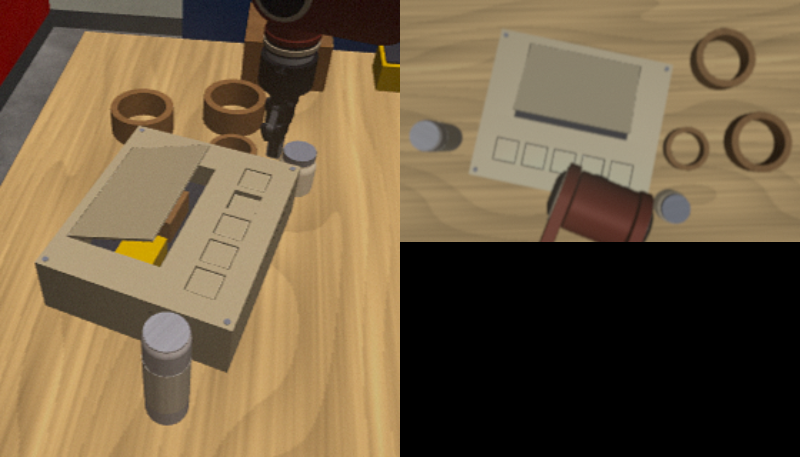

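The side half shows the hatch ajar (front edge around (165,240)–(210,165)) and the fourth plate sunk in at (243,203). The can, jar and roll are upright where they were, and the hand is clear in the air. Handing in.

```bash
python3 -c "
from plant import manip
print(manip.job_done(), manip.state()['contact_force'])"
```

```text
the job is handed in; nothing more can be done
the job is handed in; nothing more can be done
```

The hatch is ajar and the job is handed in, at about 10 s of the 56 s allowed. I felt the plates from the +y end with shut fingertips. The plates at +124, +62 and 0 mm were rigid, stopping at z = 0.109 m with 10 to 13 N. The one at -62 mm gave way, and I pushed it in until it bottomed at z = 0.102 m, 7 mm in, with 10 N. I did not need to touch the fifth plate.

- **Hatch:** the last picture shows it open and the release plate sunk. I did not measure the hatch angle in numbers.
- **Can, jar and roll:** they look upright and unmoved in the last picture; I judged this by eye and did not re-measure them.
- **Hand:** it is clear of everything at z = 0.22 m, with contact force below 1 N.
- **Forces:** the highest reading I saw was about 13 N downwards, with up to 8 N sideways from friction on the dummies. These are the readings at the end of each move.

No check failed. The two cameras' plate positions differed by up to 5 mm. The side crop then showed the tips over the first plate.

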